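Hang the turner back on its spring hook

ROBOT

A 6-joint arm with a two-finger parallel gripper is mounted at the origin on a cart in front of the work surface, level with it; the furniture and walls round the work are solid. World frame = base frame: x ahead of the robot, y to its left, z up, the work surface at z = 0. Lengths are in m, angles in rad, forces in N, time in s.
With the tool pointing down it reaches from about 0.35 to 0.85 m from the base axis. Payload 8.1 kg.
Tool frame: the origin (TCP) lies midway between the tips of the shut fingers; the grasp point (between the pads) lies 19 mm behind it (robot.grip_point_offset is the distance from the TCP to the grasp point, in m); z points along the fingers, y is the line along which they close (so a half turn about z gives the same grasp; the last joint's range is limited). The gripper opens to 93 mm and grips with 3 to 60 N. Pads are 15 mm wide; open, the fingers measure 128 mm over their backs; the gripper's body (75 mm by 188 mm) begins 65 mm behind the grasp point.
Start: joints at [-1.371, 0.13, 1.488, -0, 1.523, -0.085], TCP at [0.169, -0.576, 0.219] pointing down, gripper open.
Joint ranges: [-2.96, 2.96], [-0.89, 2.26], [0.02, 2.5], [-1.34, 4.48], [0, 2.73], [-2.66, 2.66]. Speed limits (rad/s): [2.39, 2.39, 2.79, 3.14, 3.14, 3.14].

INTERFACE

Orientations are given as a rotation vector (axis times angle).
In Python, from plant import robot, read_camera, job gives the robot as it stands.
- The arm moves only by the shell command python3 -m inch 'ROWS' [FORCE]. ROWS is JSON, one flat list of numbers, 5 for each row, row after row: the shift along the world's x, y, z in mm, then the turn about the world's z in degrees, then the opening in per cent of the stroke, from 0 (shut) to 100 (fully open). In form: [dx, dy, dz, yaw, hand, dx, dy, dz, yaw, hand, ...]. A call has 1 to 10 rows; each row is the pose to reach, as a shift and turn from the pose commanded when the call began; what a row does not reach only later rows make up. A row lasts 1/12 s, in which the tool goes at most 41.7 mm and 7.16 degrees, less where a joint would pass 70% of its speed; a pose out of reach is approached as far as the arm can. A call with a gripper value outside its range is refused whole. The fingers move at their own pace and stop on an object; FORCE is the grip in N (left out, the last holds). Time passes only in rows, so rows that repeat a pose let the fingers close. It gives the time, the measured TCP pose, the force, the opening and the grip force at its end, in the units of the state.
- robot.read_state(): the state, without advancing time (a new reading comes with each control period).
- read_camera(name): name is "scene" or "top" or "wrist"; returns a dict with "image" (420x560x3 uint8, blue, green, red), "K" (3x3 intrinsics, pixels), "D" ([k1, k2, p1, p2, k3] as OpenCV has them; the pictures are not rectified), "extrinsics" (4x4, takes a point from world to camera coordinates); the wrist camera has in their place "mount" (4x4, takes a point from camera to tool coordinates, whose origin is the TCP and whose axes are the flange's). Camera axes: x right, y down, z forward; pixel columns grow to the right and rows downward; lengths in m; the calibration is good to about 2 mm. A picture is of the moment at which its call begins: read the wrist's pose just before it. There is no depth.
- job.close_job(): hands the job in; it is judged then, once.
The state is a dict: "t": time; "q": joint angles; "dq": joint speeds; "joint_torque": joint torques, N m; "tool_pos": TCP position; "orientation": TCP orientation; "force": force on the tool from outside, world axes, zero at the start; "wrist_torque": the same for the moment, N m; "opening": finger opening in m; "gripper_force": force on a finger pad.
Only numpy, scipy, OpenCV 4.12 (cv2) and the standard library are available. Lean on these libraries where they do the work, as an engineer would, in place of code of your own. Each camera call takes 0.05 s, during which the arm holds its last target. There are 200 camera calls.

TASK

Take the slotted turner out of the drying stand and hang it on the rack's one free hook, between the tools that hang there. Push it gently back along the peg, pressing the sprung collar in until it stops and the catches lock the turner home, then let go; do not force it, knock the neighbouring tools out of place or disturb the other things on the worktop.

Things in the scene. Friction and masses are not known exactly. Their poses are not given: they have to be found in the camera images.
- turner: slotted turner to hang: steel blade at the foot 56 wide, 4 thick, 75 mm tall, then a stem and a black handle 24 wide, 8 mm thick; 210 mm tall in all, about 0.12 kg, same front and back. Starts upright in the drying stand, blade down. Origin: middle of the blade's foot; z up the handle, y across the 24 mm width, x through the thickness
- turner_slot (a point): middle of the turner's hanging slot, 191 mm above its foot, 19 mm below its top. The slot goes through the 8 mm thickness (x), is 14 wide (y) and 22 mm tall (z); above it an 8 mm bar, beside it 5 mm walls. Gripped here across the 24 mm width, the fingers leave the slot free and a peg in it passes between them
- stand: fixed wooden drying stand 50 x 90 x 85 mm (x, y, z), two slots 7 x 60 mm along y, 72 mm deep, 12 mm either side of the middle; the turner's blade stands loosely in the one at -x. Origin under its middle
- rack: fixed wooden rack: rail board 310 long, 40 mm tall (top at 282 mm), with four hooks at y = -105, -35, +35, +105 mm, 262 mm up. Origin on the worktop below the rail's front face; the pegs point to -x, the front. Base board 14 mm thick, reaching 95 mm to the front
- hook_free: the hook without a tool (one of the two inner places): a fixed, level steel peg 7 x 7 mm pointing along -x of this frame. Origin on the peg's axis at the rail's front face, z up. The peg's top is 3.5 mm above the axis. A spring clip (sprung collar and two spring catches) is clamped on the peg: see the joints
- hook_nose (a point): nose of the free peg, on its axis, 96 mm in front of the rail. A lip at the nose, 6 mm long, stands 3 mm above the peg's top (6.5 mm above the axis): lift the slot's bar over it, then lower the bar onto the peg
- catch_left (a joint): spring catch on the +y side of the free hook's clip: an upright roller, 6 mm radius, 6 mm tall, 3 mm below the axis, centred 6.5 mm in front of the free collar; 0 = out, grows in metres as pushed in. The two stand 17 mm over both, so a 14 mm slot pushes each in by 1.5 mm. Spring 2 to 4 N
- catch_right (a joint): spring catch on the -y side of the free hook's clip: an upright roller, 6 mm radius, 6 mm tall, 3 mm below the axis, centred 6.5 mm in front of the free collar; 0 = out, grows in metres as pushed in. The two stand 17 mm over both, so a 14 mm slot pushes each in by 1.5 mm. Spring 2 to 4 N
- skimmer: steel kitchen skimmer with black handle, same height, handle and hanging slot as the turner, round head 66 mm across; hangs loose on the rack by its slot. Origin at the middle of its foot, z up, y across its width
- masher: steel kitchen masher with black handle, same height, handle and hanging slot as the turner, foot 62 mm wide; hangs loose on the rack by its slot. Origin at the middle of its foot, z up, y across its width
- lifter: steel kitchen lifter with black handle, same height, handle and hanging slot as the turner, plain blade 64 mm wide; hangs loose on the rack by its slot. Origin at the middle of its foot, z up, y across its width
- tin: food tin, 75 mm across, 58 mm tall, a bystander; origin under it
- garlic: garlic bulb, 58 mm, a bystander; origin under it
- apple: apple, 72 mm, a bystander; origin under it
- mug: mug, 82 mm across, 97 mm tall, a bystander; origin under it
- collar (a joint): sprung collar, 18 wide, 25 mm tall, behind the catches; 0 = free, metres pushed in, hard stop at 5 mm. The clip is clamped anywhere: the free collar's front is 30 to 56 mm from the rail, not measured. Push the handle over the catches (3 to 6 N), then the collar in (1 to 3 N) to the stop: the catches snap before the slot's front edge and hold it. Short of 2.5 mm it is not held; 15 N is forcing

How it is judged:
By the outcome, as a careful person would: the job done as asked, in the order asked, and still so for the second after the job is handed in, with the robot touching nothing.
It also fails if it takes over 56 s, if anything falls off the work surface, if the arm or the gripper's body presses on something with over 40 N, if the wrist force passes 120 N, or if a joint passes its speed limit or range.

## Working session

There is one attempt and no reset: what is moved stays moved. The work goes in short steps, Python scripts to look and compute and a shell command to move; the robot and the scene stay as the last step left them, time stands still between calls to the robot, and variables do not carry over. Pictures are saved under pics/ and viewed, at most 10 in all, crops included, and the job is handed in when it is done.

```bash
mkdir -p pics; cat > h.py <<'E'
import numpy as np, cv2
from plant import robot, read_camera, job
def snap(n,f):
    s=robot.read_state(); c=read_camera(n); cv2.imwrite('pics/'+f,c['image']); return s,c
def ray(c,uv,s=None):
    p=cv2.undistortPoints(np.array([[uv]],float),np.array(c['K']),np.array(c['D'])).ravel()
    d=np.array([p[0],p[1],1.])
    if 'extrinsics' in c:
        T=np.linalg.inv(np.array(c['extrinsics']))
    else:
        W=np.eye(4);W[:3,:3]=cv2.Rodrigues(np.array(s['orientation'],float))[0];W[:3,3]=s['tool_pos'];T=W@np.array(c['mount'])
    d=T[:3,:3]@d; return T[:3,3],d/np.linalg.norm(d)
def onz(c,uv,z,s=None):
    o,d=ray(c,uv,s); return o+d*(z-o[2])/d[2]
def two(r1,r2):
    A=np.zeros((3,3));b=np.zeros(3)
    for o,d in (r1,r2):
        P=np.eye(3)-np.outer(d,d);A+=P;b+=P@o
    x=np.linalg.solve(A,b);return x,[np.linalg.norm((np.eye(3)-np.outer(d,d))@(x-o)) for o,d in(r1,r2)]
E
python3 - <<'E'
from h import *
for n in('scene','top'):
    s,c=snap(n,n+'0.png')
    o,d=ray(c,(280,210)); print(n,o.round(3),d.round(3))
print(s)
E
```

```text
scene [-0.633 -0.954  0.827] [ 0.702  0.571 -0.426]
top [ 0.425 -0.074  1.632] [ 0.05  -0.004 -0.999]
{'t': 0.05, 'q': array([-1.37139987e+00,  1.31203693e-01,  1.48926713e+00,  2.07157460e-06,
        1.52301486e+00, -8.54224164e-02]), 'dq': array([ 0.00149464,  0.00031902, -0.00087156,  0.00019746, -0.00109843,
       -0.00025991]), 'joint_torque': array([ 8.17662458e-04, -5.61768544e+01, -4.93492413e+01,  7.70235225e-02,
        2.98513134e-02, -8.10077654e-05]), 'tool_pos': array([ 0.16848481, -0.57525748,  0.21756873]), 'orientation': array([-3.10791908e+00, -4.45613341e-01,  1.66018423e-04]), 'force': array([-0.52673827, -0.07380692, -0.32706033]), 'wrist_torque': array([ 0.00162992, -0.05500253,  0.012483  ]), 'gripper_force': 0.0, 'opening': 0.09316837266021664}
```

View pics/scene0.png

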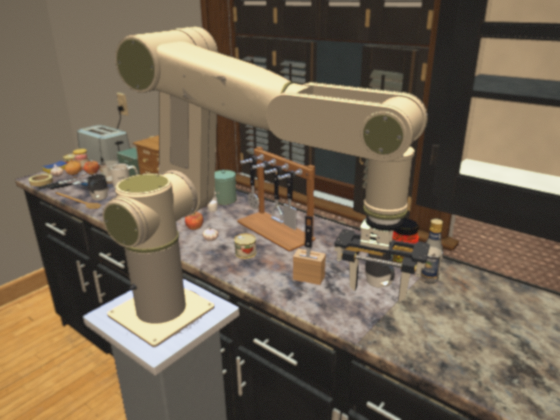

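View pics/top0.png

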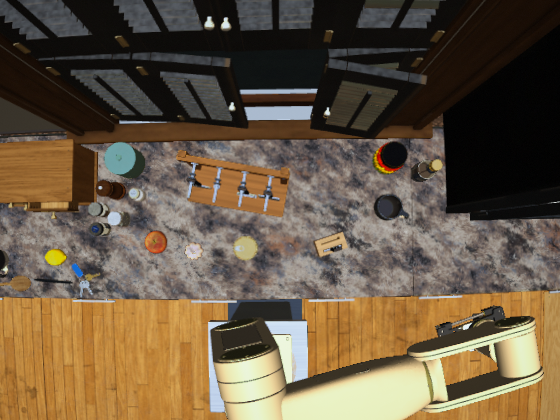

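The scene view shows the rack at about (275,195) and the stand with the turner at (309,255). In the top view the rack is at (235,185), the stand at (331,243), and the tin, garlic and apple lie to the left at (245,248), (193,250) and (155,241). I'll enlarge the top view.

```bash
python3 - <<'E'
from h import *
t=cv2.imread('pics/top0.png')[140:265,160:360]; s=cv2.imread('pics/scene0.png')[140:290,225:345]
a=cv2.resize(t,None,fx=4,fy=4,interpolation=2)
cv2.imwrite('pics/c1.png',a)
cv2.imwrite('pics/c2.png',cv2.resize(s,None,fx=4,fy=4,interpolation=2))
E
```

```text
(no output)
```

View pics/c1.png

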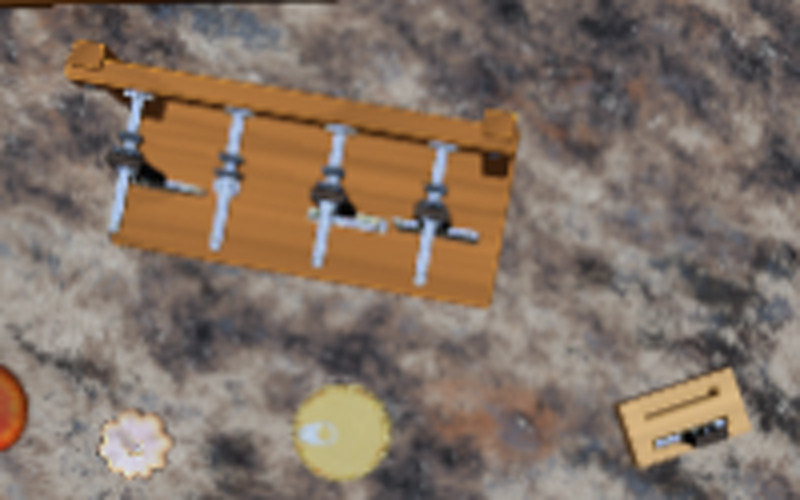

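View pics/c2.png

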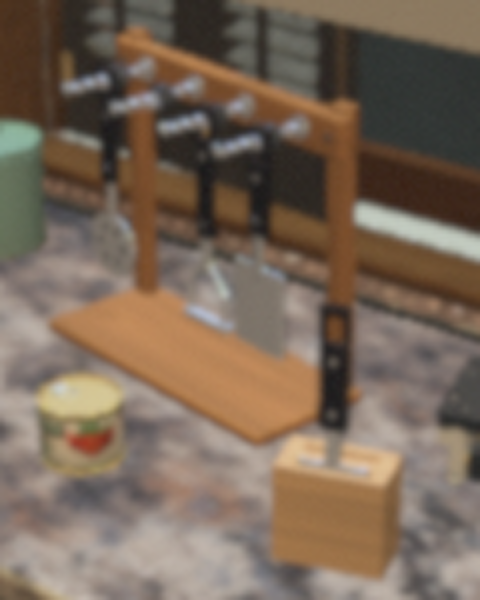

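The free hook is the second from the left: peg root at (219,168) and nose at (214,202) in the top view. The turner's handle stands in the front slot of the stand, around (336,248).

```bash
python3 - <<'E'
from h import *
_,c=snap('top','x.png'); _,cs=snap('scene','y.png'); print(np.array(c['K'])[0,0],np.array(cs['K'])[0,0])
f=lambda u,v:(160+(u+.5)/4-.5,140+(v+.5)/4-.5)
g=lambda u,v:(225+(u+.5)/4-.5,140+(v+.5)/4-.5)
ns=[onz(c,f(*p),.2655) for p in((116,230),(216,247),(318,265),(420,283))]
rs=[onz(c,f(*p),.2655) for p in((141,94),(239,112),(340,130),(442,148))]
for a,b in zip(ns,rs): print(a.round(4),b.round(4),np.degrees(np.arctan2(*(b-a)[1::-1])).round(2),np.linalg.norm(b-a).round(4))
e=ns[3]-ns[0]; print('rail yaw',np.degrees(np.arctan2(e[0],-e[1])),np.linalg.norm(e))
print('nose tri',two(ray(c,f(216,247)),ray(cs,g(112,108))))
st=[onz(c,f(*p),.085)for p in((616,405),(733,367),(752,415),(640,468))]
print('stand',np.mean(st,0).round(4),[ (st[i]-st[(i+1)%4]).round(4) for i in range(4)])
for k in((652,442),(728,422)): print('blade',onz(c,f(*k),.088).round(4))
for k in((645,416),(718,392)): print('slot2',onz(c,f(*k),.085).round(4))
print('handle tri',two(ray(c,f(709,432)),ray(cs,g(336,308))))
# dark pixels top
img=c['image'][228:260,312:350].astype(int).max(2); ys,xs=np.where(img<55); print(len(xs),xs.mean()+312,ys.mean()+228)
E
```

```text
509.5952599045919 469.53575269486447
[0.5321 0.1675 0.2655] [0.6245 0.1503 0.2655] -10.57 0.094
[0.5196 0.0995 0.2655] [0.611  0.0834 0.2655] -9.99 0.0928
[0.5065 0.0307 0.2655] [0.5976 0.015  0.2655] -9.75 0.0924
[ 0.4935 -0.0378  0.2655] [ 0.5843 -0.0537  0.2655] -9.93 0.0923
rail yaw -10.661955768872476 0.2089222582343808
nose tri (array([0.51816748, 0.10153803, 0.26352167]), [np.float64(0.0023872676273663713), np.float64(0.0023872676273663856)])
stand [ 0.4004 -0.2331  0.085 ] [array([-0.0275,  0.0896,  0.    ]), array([0.0367, 0.0139, 0.    ]), array([ 0.0388, -0.086 ,  0.    ]), array([-0.048 , -0.0175,  0.    ])]
blade [ 0.3794 -0.2072  0.088 ]
blade [ 0.3937 -0.2652  0.088 ]
slot2 [ 0.3992 -0.2024  0.085 ]
slot2 [ 0.4165 -0.2583  0.085 ]
handle tri (array([ 0.38832964, -0.23408163,  0.21798899]), [np.float64(0.002076681523934144), np.float64(0.002076681523933985)])
25 332.72 247.84
```

```bash
python3 -m inch '[0,0,40,0,100, 22,34,75,0,100, 44,68,110,0,100, 66,102,110,0,80, 88,136,110,0,60, 110,170,110,0,45, 132,204,110,0,45, 154,238,110,0,45, 176,272,110,0,45, 198,306,110,0,45]' 20; python3 -m inch '[20,34,0,0,45,20,34,0,0,45,20,34,0,0,45]'
python3 - <<'E'
from h import *
s,c=snap('wrist','w1.png'); print(s['tool_pos'],s['orientation'],s['opening'],s['t']); o,d=ray(c,(280,210),s);print(o,d,np.array(c['K'])[0,0])
E
```

```text
t: 1.03
tool_pos: [0.361, -0.2775, 0.3287]
orientation: [3.11, 0.445, 0.0]
force: [1.0, -0.4, -0.5]
opening: 0.0508
gripper_force: 0.0
t: 1.28
tool_pos: [0.3814, -0.2436, 0.3287]
orientation: [3.109, 0.453, 0.0]
force: [0.1, -0.2, 0.3]
opening: 0.042
gripper_force: 0.0
[ 0.38137098 -0.24358809  0.32870869] [3.10851481e+00 4.53219771e-01 3.12133227e-04] 0.04197865178821104 1.2833
[ 0.45632245 -0.22220756  0.4946296 ] [-0.26773958 -0.08628343 -0.95962008] 290.6978919895372
```

View pics/w1.png

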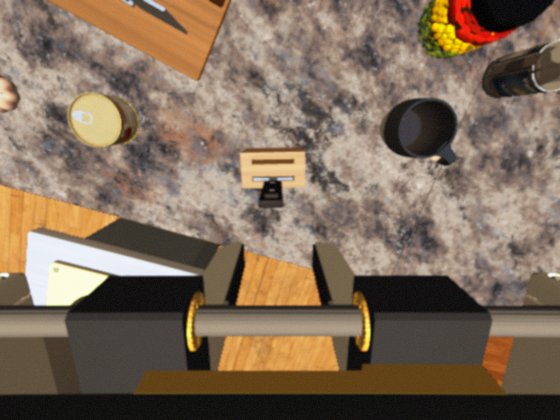

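The wrist view shows the stand at (273,170), with the turner's blade edge-on at row 180 and its handle top at about (271,203). The fingers sit below that, centred near column 279. The stand is almost square with the picture, so the yaw is right.

```bash
python3 - <<'E'
from h import *
s,c=snap('wrist','x.png'); im=c['image'].astype(int).max(2)[175:215,250:295]
for r in range(0,40,2): print(175+r,' '.join('%3d'%v for v in im[r,4:40:2]))
for uv in((259.5,206),(283,206),(259.5,198),(271,203)): print(onz(c,uv,.223,s).round(4))
for uv in((252,180),(294,180)): print(onz(c,uv,.088,s).round(4))
a=onz(c,(252,161),.085,s)-onz(c,(295,161),.085,s);print(np.degrees(np.arctan2(-a[0],a[1])))
E
```

```text
175 197 198 201 195 184 183 180 183 181 179 177 168 168 167 167 168 165 164
177 176 193 209 214 216 218 215 144  92  94  97 138 202 208 209 213 214 215
179 210 224 224 206 190 187 180 101  68  68  70  99 147 153 174 183 186 186
181 221 224 225 226 176  49  37  39  99 105  43  12  29 126 228 233 233 233
183 234 234 235 233 156  24  14  15  31  32  16  14  12 106 229 235 234 235
185 231 231 232 219 103  16  17  12  16   8  16  14  13  94 218 227 227 226
187 160 156 156 132  46   9  10  21  39  36  19  15  13  77 190 199 197 184
189 101  80  68  47  15   7  14  71  96  68  24  15  17  66 185 193 192 161
191 134 121  96  48  13  22  19  24  27  28  20  16  12  65 176 186 183 157
193 137 131  85  32  19  47  57  54  58  60  64  48  14  43 145 175 171 162
195 138 136  75  15  17  61  72  71  72  70  67  55  19  40 132 161 142 153
197 132 122  57  11  13  24  34  36  34  35  38  32  15  35 138 170 150 158
199 135 108  54  48  48  47  47  52  46  50  47  50  50  56 128 175 167 171
201 144 114  71  73  71  72  74  75  70  74  68  69  66  66 112 160 168 164
203 146 119  67  67  67  64  65  68  67  62  63  63  64  61  96 129 161 179
205 143 143  78  64  60  61  61  62  58  63  66  71  77  78 127 148 173 176
207 131 146 127 125  99  83 100 117 104 118 145 166 174 175 182 177 172 164
209 102 101 112 117 111 123 144 148 107  94 124 148 170 179 171 172 180 189
211  80  72  87 107 117 121 142 145 107  89  95  95 126 153 166 180 186 187
213  87  79  79 112 121 111 152 137 109  96 106  91 127 167 172 195 200 192
[ 0.378  -0.2277  0.223 ]
[ 0.3845 -0.2496  0.223 ]
[ 0.3858 -0.2256  0.223 ]
[ 0.3841 -0.2376  0.223 ]
[ 0.3732 -0.2095  0.088 ]
[ 0.39   -0.2665  0.088 ]
16.41664234607713
```

```bash
python3 -m inch '[3,7,0,0,45, 3,7,-35,0,45, 3,7,-70,0,45, 3,7,-105,0,45, 3,7,-130,0,45, 3,7,-144,0,45, 3,7,-144,0,45, 3,7,-144,0,10, 3,7,-144,0,10, 3,7,-144,0,10]' 30; python3 -m inch '[0,0,0,0,10,0,0,0,0,10,0,0,5,0,10,0,0,10,0,10]'
```

```text
t: 2.22
tool_pos: [0.3842, -0.2394, 0.1866]
orientation: [3.108, 0.444, 0.003]
force: [0.4, -0.9, 0.5]
opening: 0.0264
gripper_force: 0.1
t: 2.55
tool_pos: [0.3834, -0.2384, 0.195]
orientation: [3.11, 0.446, -0.0]
force: [0.3, 0.3, -0.5]
opening: 0.0238
gripper_force: 29.8
```

```bash
python3 -m inch '[0,0,30,0,10, 0,0,60,0,10, 0,0,95,0,10, 5,35,100,-5,10, 10,70,100,-10,10, 15,105,100,-16,10, 20,140,100,-22,10, 20,175,100,-27,10, 20,210,100,-27,10, 20,245,100,-27,10]'; python3 -m inch '[0,35,0,0,10,0,70,0,0,10,0,103,0,0,10,0,103,0,0,10,0,103,0,0,10,0,103,0,0,10]'
python3 - <<'E'
from h import *
s,c=snap('wrist','w2.png'); print(s['tool_pos'],s['orientation'],s['opening'],s['t']); s,c=snap('scene','s2.png')
cv2.imwrite('pics/s2c.png',cv2.resize(c['image'][130:290,200:360],None,fx=3.7,fy=3.7,interpolation=2))
E
```

```text
t: 3.38
tool_pos: [0.4032, 0.0082, 0.2952]
orientation: [3.128, -0.294, 0.002]
force: [0.6, -0.0, -0.4]
opening: 0.0236
gripper_force: 29.9
t: 3.88
tool_pos: [0.4035, 0.1095, 0.2949]
orientation: [3.128, -0.291, 0.0]
force: [0.1, -0.5, -1.2]
opening: 0.0237
gripper_force: 29.9
[0.4034726  0.10945111 0.29486389] [ 3.12752389e+00 -2.90808690e-01  4.26970432e-04] 0.023671291814192433 3.8833
```

View pics/w2.png

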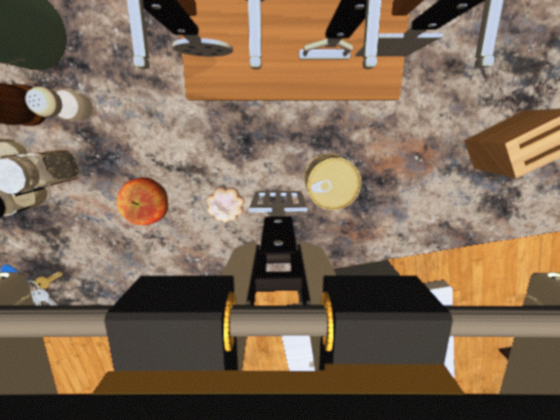

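View pics/s2c.png

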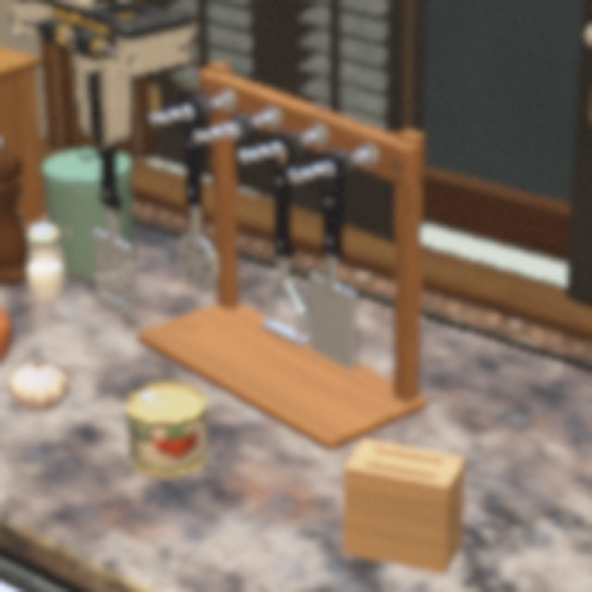

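The wrist view looks down on the rack. The four peg noses are at about columns 139, 255, 372 and 490, row 62. The held turner hangs straight, with its handle at column 279 and blade at (278,200). The scene view confirms it is clear of the stand and everything else.

```bash
python3 - <<'E'
from h import *
s,c=snap('wrist','x.png'); im=c['image'].astype(int).min(2)
for r in (20,40,52,60): print(r,240,im[r,240:270])
print('col',im[54:76,255]); print('col r',im[54:76,372])
yaw=np.radians(-10.6);u=np.array([np.cos(yaw),np.sin(yaw),0]);v=np.array([-u[1],u[0],0])
t=np.array(s['tool_pos'])
for uv,z in(((139,62),.2685),((255,62),.2685),((372,62),.2685),((490,62),.2685),((255,20),.2655)):
    p=onz(c,uv,z,s); print(uv,p.round(4),'ahead',round(1000*(p-t)@u,1),'left',round(1000*(p-t)@v,1))
# handle: columns of dark at several rows
for r in (230,240,285): 
    x=np.where(im[r,255:305]<60)[0]+255; print(r,x.min(),x.max())
print('blade',[ (1000*(onz(c,p,.295+.019-.191+.07,s)-t)@v).round(1) for p in((249,210),(307,210))])
print('slot/top px col->left at z .31',[(1000*(onz(c,(k,268),.314,s)-t)@v).round(1) for k in(268,279,290)])
print(im[262:275:4,262:298:2])
E
```

```text
20 240 [ 67  66  69  71  61  72 114 171 193 196 196 195 198 195 198 197 202 193
 172 106  68  65  62  65  62  63  66  69  66  63]
40 240 [ 69  70  66  68  68  73 107 173 200 198 198 197 195 195 196 197 199 189
 171 126  80  67  67  69  65  71  70  68  70  67]
52 240 [ 71  69  71  70  70  73  77 126 178 195 195 196 196 190 196 195 199 193
 186 157  98  68  69  66  69  68  68  70  71  68]
60 240 [ 70  70  72  68  72  70  75 110 170 195 196 196 194 194 191 195 193 187
 165 111  75  72  69  71  69  66  67  68  67  65]
col [198 191 185 177 187 194 195 194 191 190 191 190 174 132  82  61  72  71
  72  71  71  71]
col r [198 198 191 188 195 192 193 193 191 192 191 187 153 101  75  68  75  73
  70  69  69  72]
(139, 62) [0.5313 0.1682 0.2685] ahead 114.5 left 82.0
(255, 62) [0.5184 0.1    0.2685] ahead 114.4 left 12.6
(372, 62) [0.5052 0.0313 0.2685] ahead 114.1 left -57.4
(490, 62) [ 0.4918 -0.0376  0.2685] ahead 113.5 left -127.5
(255, 20) [0.5408 0.0955 0.2655] ahead 137.2 left 12.3
230 263 294
240 261 295
285 255 304
blade [np.float64(27.2), np.float64(-28.5)]
slot/top px col->left at z .31 [np.float64(4.8), np.float64(-1.3), np.float64(-7.5)]
[[ 10  13  26  44  40  46  52  48  52  60  62  61  58  63  39  12   8  12]
 [ 12  12  91 140 131 124 120 109 123 120 116 141 165 160 106  15   7   9]
 [  7  22  96 137 122 107 104 112 107 108 121 127 128 125  76  20   5   1]
 [ 10  11   6   9   8   5  10   3   5  10  11   8  14   8   0  12   8   5]]
```

```bash
python3 -m inch '[22,3,-17,0,10, 44,3,-34,0,10, 62,3,-50,0,10, 86,-2,-50,0,10, 86,-2,-50,0,10, 86,-2,-50,0,10, 86,-2,-50,0,10, 86,-2,-50,0,10]'
python3 - <<'E'
from h import *
s,c=snap('wrist','w3.png'); print(s['tool_pos'],s['orientation'],s['force']); 
i=c['image'][60:310,190:370]; cv2.imwrite('pics/w3c.png',cv2.resize(i,None,fx=2.4,fy=2.4,interpolation=2))
E
```

```text
t: 4.7
tool_pos: [0.4893, 0.1073, 0.2453]
orientation: [-3.128, 0.294, -0.001]
force: [0.4, -0.1, -0.5]
opening: 0.0237
gripper_force: 30.0
[0.48926572 0.10729119 0.24533642] [-3.12754730e+00  2.93729191e-01 -1.38965226e-03] [ 0.37339474 -0.07595631 -0.46610633]
```

View pics/w3c.png

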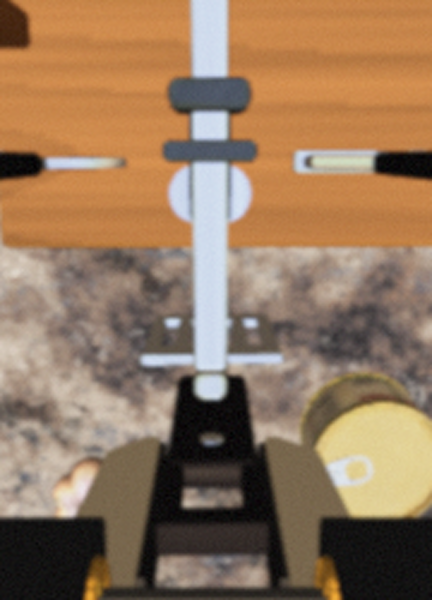

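The peg runs along column 210 of the crop, with the collar at row 150 and the rollers at row 193. The nose is at (211,385). The turner's slot opening is at rows 465-505 and columns 183-243. The turner hangs straight behind the nose.

```bash
python3 - <<'E'
from h import *
s,c=snap('wrist','x.png'); t=np.array(s['tool_pos'])
yaw=np.radians(-10.6);u=np.array([np.cos(yaw),np.sin(yaw),0]);v=np.array([-u[1],u[0],0])
f=lambda p:(190+(p[0]+.5)/2.4-.5,60+(p[1]+.5)/2.4-.5)
def onback(p,a=4):
    o,d=ray(c,f(p),s); return o+d*((t-o)@u+a/1000)/(d@u)
def show(n,P): print(n,'ahead %.1f left %.1f z %.1f'%(1000*(P-t)@u,1000*(P-t)@v,1000*P[2]))
for p in((186,463),(241,463),(183,506),(245,506),(160,522),(268,522)): show('slot',onback(p))
for p in((194,397),(228,397),(194,300),(228,300)): show('peg',onz(c,f(p),.2655,s))
for p in((165,160),(256,160)): show('collar',onz(c,f(p),.2745,s))
for p in((169,193),(251,193),(210,222)): show('roller',onz(c,f(p),.262,s))
E
```

```text
slot ahead 4.0 left 5.8 z 249.5
slot ahead 4.0 left -8.1 z 249.6
slot ahead 4.0 left 5.6 z 272.1
slot ahead 4.0 left -8.1 z 272.1
slot ahead 4.0 left 10.2 z 279.1
slot ahead 4.0 left -12.7 z 279.2
peg ahead 27.2 left 3.1 z 265.5
peg ahead 27.2 left -4.4 z 265.5
peg ahead 49.0 left 2.9 z 265.5
peg ahead 49.0 left -4.3 z 265.5
collar ahead 77.7 left 7.8 z 274.5
collar ahead 77.6 left -9.3 z 274.5
roller ahead 71.0 left 8.0 z 262.0
roller ahead 71.0 left -9.1 z 262.0
roller ahead 65.0 left -0.6 z 262.0
```

```bash
python3 -m inch '[0,0.6,2.5,0,10, 12,-1.6,2.5,0,10, 24,-3.8,2.5,0,10, 36,-6.1,2.5,0,10, 47.2,-8.2,2.5,0,10, 47.2,-8.2,2.5,0,10, 47.2,-8.2,2.5,0,10, 47.2,-8.2,2.5,0,10]'; python3 -m inch '[0,0,-2,0,10, 0,0,-4,0,10, 0,0,-6,0,10, 0,0,-7.5,0,10, 0,0,-7.5,0,10, 0,0,-7.5,0,10]'
```

```text
t: 5.47
tool_pos: [0.5361, 0.0997, 0.2473]
orientation: [-3.128, 0.292, 0.0]
force: [-1.2, 0.1, -1.0]
opening: 0.0239
gripper_force: 30.0
t: 5.97
tool_pos: [0.5365, 0.0995, 0.2394]
orientation: [3.128, -0.292, -0.001]
force: [0.3, -0.4, -0.6]
opening: 0.0236
gripper_force: 30.0
```

```bash
python3 -m inch '[0,0,-0.7,0,10,0,0,-0.7,0,10,0,0,-0.7,0,10]';python3 -m inch '[0,0,-0.7,0,10,0,0,-0.7,0,10,0,0,-0.7,0,10]'; python3 -m inch '[0,0,-0.7,0,10,0,0,-0.7,0,10,0,0,-0.7,0,10]'
```

```text
t: 6.22
tool_pos: [0.5367, 0.0995, 0.239]
orientation: [-3.128, 0.292, -0.0]
force: [0.5, -0.7, -1.8]
opening: 0.0236
gripper_force: 30.0
t: 6.47
tool_pos: [0.5367, 0.0995, 0.2382]
orientation: [3.128, -0.292, -0.0]
force: [-0.1, 0.1, -1.4]
opening: 0.0241
gripper_force: 30.0
t: 6.72
tool_pos: [0.5366, 0.0995, 0.2375]
orientation: [-3.128, 0.292, 0.0]
force: [-0.5, -0.8, -1.6]
opening: 0.0234
gripper_force: 30.0
```

```bash
python3 -m inch '[0,0,-0.6,0,10,0,0,-0.6,0,10,0,0,-0.6,0,10]';python3 -m inch '[0,0,-0.6,0,10,0,0,-0.6,0,10,0,0,-0.6,0,10]'; python3 -c "
from h import *
for k in range(3): print(robot.read_state()['force'].round(2))"
```

```text
t: 6.97
tool_pos: [0.5367, 0.0995, 0.2369]
orientation: [-3.128, 0.292, 0.0]
force: [0.3, -0.2, -2.5]
opening: 0.0238
gripper_force: 30.0
t: 7.22
tool_pos: [0.5368, 0.0995, 0.2368]
orientation: [-3.128, 0.292, -0.001]
force: [-1.1, 0.7, 2.9]
opening: 0.0242
gripper_force: 30.0
[-1.11  0.74  2.93]
[-1.11  0.74  2.93]
[-1.11  0.74  2.93]
```

```bash
python3 -m inch '[0,0,0.3,0,10, 3,-0.6,0.3,0,10, 6,-1.1,0.3,0,10, 9,-1.7,0.3,0,10, 11,-2.1,0.3,0,10, 11,-2.1,0.3,0,10]';for i in 1 2 3; do :; done; python3 -m inch '[1,-0.2,0,0,10,2,-0.4,0,0,10,2,-0.4,0,0,10]'; python3 -m inch '[1,-0.2,0,0,10,2,-0.4,0,0,10,2,-0.4,0,0,10]'; python3 -m inch '[1,-0.2,0,0,10,2,-0.4,0,0,10,2,-0.4,0,0,10]'
```

```text
t: 7.72
tool_pos: [0.5483, 0.0973, 0.2368]
orientation: [-3.128, 0.293, -0.001]
force: [1.6, -0.4, 2.9]
opening: 0.0236
gripper_force: 30.0
t: 7.97
tool_pos: [0.5497, 0.097, 0.2368]
orientation: [-3.128, 0.293, -0.0]
force: [-0.9, 0.9, 4.0]
opening: 0.0236
gripper_force: 30.0
t: 8.22
tool_pos: [0.5512, 0.0965, 0.2367]
orientation: [3.128, -0.292, -0.002]
force: [-5.3, 0.2, 6.0]
opening: 0.0239
gripper_force: 30.0
t: 8.47
tool_pos: [0.5533, 0.0962, 0.2368]
orientation: [3.128, -0.292, -0.001]
force: [-3.8, 0.3, 5.8]
opening: 0.0237
gripper_force: 30.0
```

```bash
python3 -m inch '[1,-0.2,0.3,0,10,2,-0.4,0.3,0,10,2,-0.4,0.3,0,10]'; python3 -m inch '[1,-0.2,0,0,10,2,-0.4,0,0,10,2,-0.4,0,0,10]'; python3 -m inch '[1,-0.2,0,0,10,2,-0.4,0,0,10,2,-0.4,0,0,10]'; python3 -m inch '[1,-0.2,0,0,10,2,-0.4,0,0,10,2,-0.4,0,0,10]'
```

```text
t: 8.72
tool_pos: [0.5557, 0.0957, 0.2368]
orientation: [3.128, -0.293, -0.0]
force: [-2.4, -0.2, 2.8]
opening: 0.0236
gripper_force: 30.0
t: 8.97
tool_pos: [0.5579, 0.0953, 0.2368]
orientation: [3.128, -0.293, 0.0]
force: [-1.8, -0.8, 2.3]
opening: 0.0242
gripper_force: 30.0
t: 9.22
tool_pos: [0.5599, 0.0949, 0.2368]
orientation: [3.128, -0.293, 0.0]
force: [-1.2, 0.1, 2.4]
opening: 0.0239
gripper_force: 30.0
t: 9.47
tool_pos: [0.5617, 0.0945, 0.2368]
orientation: [3.128, -0.293, -0.0]
force: [-2.4, 0.5, 0.9]
opening: 0.0241
gripper_force: 30.0
```

```bash
python3 -m inch '[1,-0.2,0,0,10,1,-0.2,0,0,10]'; python3 -m inch '[1,-0.2,0,0,10,1,-0.2,0,0,10]';python3 -m inch '[1,-0.2,0,0,10,1,-0.2,0,0,10]';python3 -m inch '[1,-0.2,0,0,10,1,-0.2,0,0,10]'
```

```text
t: 9.63
tool_pos: [0.5629, 0.0943, 0.2368]
orientation: [3.128, -0.293, 0.001]
force: [-1.0, -0.4, 0.0]
opening: 0.0239
gripper_force: 30.0
t: 9.8
tool_pos: [0.5641, 0.0941, 0.2368]
orientation: [-3.128, 0.293, -0.001]
force: [0.3, -0.1, -0.6]
opening: 0.0239
gripper_force: 30.0
t: 9.97
tool_pos: [0.5649, 0.0939, 0.2369]
orientation: [-3.128, 0.293, -0.001]
force: [0.7, 0.2, -1.1]
opening: 0.0239
gripper_force: 30.0
t: 10.13
tool_pos: [0.5652, 0.0938, 0.2368]
orientation: [3.128, -0.292, -0.002]
force: [-4.0, -0.5, 1.4]
opening: 0.0234
gripper_force: 29.9
```

```bash
python3 -m inch '[0,0,0,0,10]'; python3 -m inch '[0.6,-0.1,0,0,10,0.6,-0.1,0,0,10]';python3 -m inch '[0.5,-0.1,0,0,10,0.5,-0.1,0,0,10]'
```

```text
t: 10.22
tool_pos: [0.5652, 0.0938, 0.2368]
orientation: [3.128, -0.292, -0.002]
force: [-5.7, 0.8, 1.3]
opening: 0.0239
gripper_force: 29.9
t: 10.38
tool_pos: [0.5652, 0.0939, 0.2368]
orientation: [3.128, -0.292, -0.004]
force: [-8.4, -0.0, 2.7]
opening: 0.0236
gripper_force: 29.9
t: 10.55
tool_pos: [0.5652, 0.0938, 0.2368]
orientation: [3.128, -0.292, -0.005]
force: [-10.1, 1.2, 4.4]
opening: 0.0237
gripper_force: 29.9
```

The collar is at its hard stop: no further motion, 10 N. I'll ease off and check before letting go.

```bash
python3 -m inch '[-1.4,0.3,0,0,10,-1.4,0.3,0,0,10]'
python3 - <<'E'
from h import *
s,c=snap('wrist','w4.png')
i=c['image'][60:310,190:370]; cv2.imwrite('pics/w4c.png',cv2.resize(i,None,fx=2.4,fy=2.4,interpolation=2))
E
```

```text
t: 10.72
tool_pos: [0.5652, 0.0939, 0.2368]
orientation: [3.128, -0.292, -0.0]
force: [-4.1, -0.5, 1.3]
opening: 0.0238
gripper_force: 29.9
```

View pics/w4c.png

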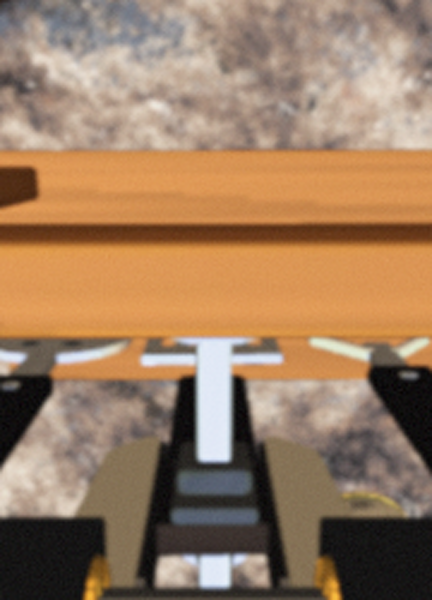

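The peg passes through the slot, and the collar, seen at (213,515), sits tight against the handle's back. The neighbours' handles, at columns 20 and 410, are well clear of the fingers.

```bash
python3 -m inch '[-0.5,0.1,0,0,10,-0.5,0.1,0,0,10,-0.5,0.1,0,0,25,-0.5,0.1,0,0,45,-0.5,0.1,0,0,45,-0.5,0.1,0,0,45,-0.5,0.1,0,0,45]'; python3 -m inch '[0,0,10,0,45,0,0,25,0,45,0,0,45,0,45,0,0,70,0,45,0,0,100,0,45,0,0,120,0,45,-40,7,120,0,45,-80,15,120,0,45,-120,22,120,0,45,-120,22,120,0,45]'
python3 -m inch '[0,0,0,0,45,0,0,0,0,45,0,0,0,0,45,0,0,0,0,45]'
python3 - <<'E'
from h import *
s,c=snap('wrist','w5.png');s,d=snap('scene','s5.png'); 
a=cv2.resize(c['image'],(440,330));b=cv2.resize(d['image'][130:290,200:360],(330,330),interpolation=2)
cv2.imwrite('pics/f.png',np.hstack([a,b]))
E
```

```text
t: 11.35
tool_pos: [0.5651, 0.094, 0.2372]
orientation: [-3.128, 0.292, -0.001]
force: [-1.1, 0.3, 0.3]
opening: 0.0409
gripper_force: 0.0
t: 12.18
tool_pos: [0.4397, 0.117, 0.3582]
orientation: [-3.127, 0.29, 0.0]
force: [1.0, -0.1, 0.3]
opening: 0.0419
gripper_force: 0.0
t: 12.52
tool_pos: [0.4458, 0.1157, 0.357]
orientation: [3.128, -0.293, -0.0]
force: [-0.2, 0.5, -0.7]
opening: 0.0417
gripper_force: 0.0
```

View pics/f.png

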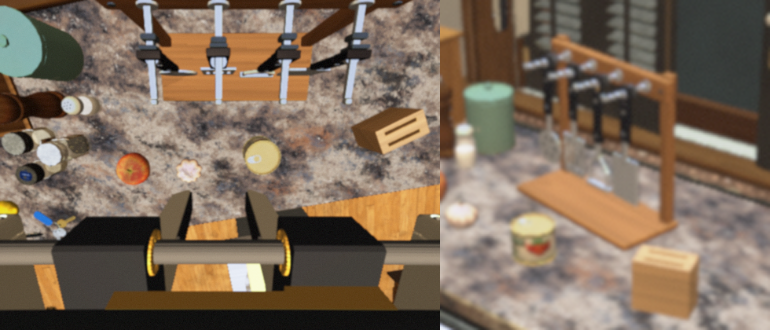

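The turner hangs on the free hook at about (219,50) in the wrist view. The neighbours and bystanders are where they were. I'll do one numeric check that it is still at the stop.

```bash
python3 - <<'E'
from h import *
s,c=snap('wrist','x.png'); im=c['image'].astype(int).min(2)
u=np.array([np.cos(np.radians(-10.6)),np.sin(np.radians(-10.6)),0]);v=np.array([-u[1],u[0],0]);h=np.array([.5652,.0939,0])
for r in range(44,92,2): print(r,im[r,262:298:3], 'rel.handle %.1f'%(1000*(onz(c,(278,r),.2735,s)-h)@u))
E
```

```text
44 [ 64  69  66  72 189 191 191 111  70  65  69  67] rel.handle 15.7
46 [ 69  74  75  77 114 116 118  92  78  66  71  65] rel.handle 14.3
48 [70 70 69 67 71 74 72 72 78 63 68 68] rel.handle 13.0
50 [69 73 73 70 73 74 76 74 73 68 68 70] rel.handle 11.6
52 [72 70 64 71 71 74 73 72 75 68 71 73] rel.handle 10.2
54 [71 68 80 67 73 71 69 69 68 79 70 70] rel.handle 8.8
56 [74 70 76 72 71 71 73 73 70 79 71 71] rel.handle 7.5
58 [63 66 69 64 62 64 60 61 66 63 69 73] rel.handle 6.1
60 [53 45 37 42 39 41 43 41 42 46 53 62] rel.handle 4.7
62 [45 47 55 53 50 53 54 55 53 50 44 66] rel.handle 3.3
64 [44 54 58 55 54 56 55 54 56 50 43 67] rel.handle 1.9
66 [50 55 61 61 56 56 55 58 60 57 44 68] rel.handle 0.5
68 [50 56 61 55 59 57 58 55 57 54 44 69] rel.handle -0.9
70 [59 42 39 39 39 40 43 41 37 32 47 70] rel.handle -2.4
72 [ 55  10  45 114 100 118 123 104 100   7  57  78] rel.handle -3.8
74 [ 62  12 123 185 168 199 199 172 188  32  62  72] rel.handle -5.2
76 [ 67  22 152 188 167 195 203 173 195  73  68  74] rel.handle -6.7
78 [ 69  40 163 187 167 198 200 173 196  94  69  70] rel.handle -8.1
80 [ 67  45 142 187 170 193 200 170 192  75  67  66] rel.handle -9.5
82 [ 66  56  98 183 167 198 200 172 173  54  66  67] rel.handle -11.0
84 [ 96  86  41 146 171 198 199 162  91 121 132 131] rel.handle -12.4
86 [189 181 110  77 162 194 199 122  99 184 194 191] rel.handle -13.9
88 [178 179 166 151 158 194 198 146 140 148 144 139] rel.handle -15.4
90 [ 97 117  61 108 183 196 199 153  54 110 111  55] rel.handle -16.8
```

The handle hasn't moved back from the stop, the collar is still compressed behind it, and the rollers are spread out in front of it.

```bash
python3 -c "
from h import *
print(job.close_job())"
```

```text
the job is handed in; nothing more can be done
None
```

The turner hangs on the free hook, pushed in to the collar's hard stop at about 10 N; after I let go it stayed there with the catches out in front of it, the neighbours and bystanders looked undisturbed, and I handed the job in at about 12.5 s; no verdict came back.

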